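# Return the felt wheels to their compounds

## Task

The four felt polishing wheels have come back in the grey carrier in mixed order. Move them one by one to the wooden two-tier rack, so that the row stands in the same order as the compound bars lying in it: each wheel on edge in the wire cradle straight above the bar of its own rim colour, upright and fully down in the cradle. Leave the bars, pliers, brush and ring blank where they lie.

Things in the scene. Friction and masses are not known exactly. Their poses are not given: they have to be found in the camera images.
- red_wheel_center (a point): Hard felt polishing wheel with a red rim, a flat disc 70 mm across and 14 mm thick (16 mm at the hub, within 13 mm of the centre), pale grey felt faces, brown centre, 30 to 65 g, standing on edge. This point is its centre; y is the axle, square to the flat faces; z is up at the start. Grip it from above across its two faces, in the top 20 mm.
- green_wheel_center (a point): Hard felt polishing wheel with a green rim, a flat disc 70 mm across and 14 mm thick (16 mm at the hub, within 13 mm of the centre), pale grey felt faces, brown centre, 30 to 65 g, standing on edge. This point is its centre; y is the axle, square to the flat faces; z is up at the start. Grip it from above across its two faces, in the top 20 mm.
- white_wheel_center (a point): Hard felt polishing wheel with a white rim, a flat disc 70 mm across and 14 mm thick (16 mm at the hub, within 13 mm of the centre), pale grey felt faces, brown centre, 30 to 65 g, standing on edge. This point is its centre; y is the axle, square to the flat faces; z is up at the start. Grip it from above across its two faces, in the top 20 mm.
- blue_wheel_center (a point): Hard felt polishing wheel with a blue rim, a flat disc 70 mm across and 14 mm thick (16 mm at the hub, within 13 mm of the centre), pale grey felt faces, brown centre, 30 to 65 g, standing on edge. This point is its centre; y is the axle, square to the flat faces; z is up at the start. Grip it from above across its two faces, in the top 20 mm.
- red_bar: Red bar of polishing compound, 34 mm wide, 70 mm long, 29 mm high, loose, lying in one bay of the bench rack's lower tray; not to be moved. Origin: centre of its underside. Its y axis runs along its length, its x axis along the rack's +y. Its wheel belongs in the cradle straight above it (wheel centre 153 mm above this origin).
- green_bar: Green bar of polishing compound, 34 mm wide, 88 mm long, 29 mm high, loose, lying in one bay of the bench rack's lower tray; not to be moved. Origin: centre of its underside. Its y axis runs along its length, its x axis along the rack's +y. Its wheel belongs in the cradle straight above it (wheel centre 153 mm above this origin).
- white_bar: White bar of polishing compound, 30 mm wide, 60 mm long, 26 mm high, loose, lying in one bay of the bench rack's lower tray; not to be moved. Origin: centre of its underside. Its y axis runs along its length, its x axis along the rack's +y. Its wheel belongs in the cradle straight above it (wheel centre 153 mm above this origin).
- blue_bar: Blue bar of polishing compound, 32 mm wide, 70 mm long, 27 mm high, loose, lying in one bay of the bench rack's lower tray; not to be moved. Origin: centre of its underside. Its y axis runs along its length, its x axis along the rack's +y. Its wheel belongs in the cradle straight above it (wheel centre 153 mm above this origin).
- bench_rack: Pale wooden two-tier stand, 100 mm (x) by 224 mm (y), fixed. Four bars lie side by side in its tray; above each, on two rails (tops 117 mm up), an empty wire wheel cradle. Origin: centre of underside; x away from robot, y left. Cradles at x 0, y +78, +26, -26, -78 mm; axle along y; 17 mm between wires, 30 mm at the flared mouth; wire tops 151 mm up. A wheel fully home has its centre 159 mm above the origin.
- carrier: Grey steel carrying tray on feet, 78 mm (x) by 202 mm (y), fixed, to the right of the rack; the four wheels stand in it in a row at the start, in any order, in wire cradles like the rack's. Origin: centre of underside; x away from robot, y left. Cradles at x 0, y +75, +25, -25, -75 mm; axles along y; wheel centres 68 mm and wire tops 60 mm above the origin. Clear space between wheels: 36 mm.
- pliers: Red-handled pliers, 42x150x12 mm, loose on the bench behind the carrier; a bystander, leave alone. Origin: centre of the underside.
- brass_brush: Brass wire brush with a wooden handle, 23x180x24 mm, loose on the bench behind the carrier, in the mouth of a grey machine hood (its front edge about 70 mm beyond the wheel row, 170 mm up and higher); a bystander, leave alone. Origin: centre of the underside.
- ring_blank: Silver ring blank, 36x41x8 mm, loose on the bench left of the bench rack, before a tall green machine hood (from 0.39 m left of the robot's axis on; keep the arm clear of it). A spotlight hangs 0.75 m above the bench edge in front of the rack; a bystander, leave alone. Origin: centre of the underside.

How it is judged:
By the outcome, as a careful person would: the job done as asked, in the order asked, and still so for the second after the job is handed in, with the robot touching nothing.
It also fails if it takes over 104 s, if anything falls off the work surface, if the arm or the gripper's body presses on something with over 40 N, if the wrist force passes 120 N, or if a joint passes its speed limit or range.

## Robot

A 6-joint arm with a two-finger parallel gripper is mounted at the origin on a cart in front of the work surface, level with it; the furniture and walls round the work are solid. World frame = base frame: x ahead of the robot, y to its left, z up, the work surface at z = 0. Lengths are in m, angles in rad, forces in N, time in s.
With the tool pointing down it reaches from about 0.2 to 0.875 m from the base axis. Payload 3.4 kg.
Tool frame: the origin (TCP) lies between the finger pads; the fingertips stand 25 mm ahead of it and the grasp point (between the pads) lies 6 mm ahead of it (r.nose_length is the z of the fingertips in the tool frame, in m); z points along the fingers, x is the direction in which the jaws open and shut, and the axes are right-handed (so a half turn about z gives the same grasp; the last joint's range is limited). The gripper opens to 94 mm and grips with 3 to 60 N. Pads are 16 mm wide; open, the fingers measure 119 mm over their backs; the gripper's body (75 mm by 177 mm) begins 78 mm behind the grasp point.
Start: joints at [-1.313, 0.276, 1.505, -0, 1.361, -0.121], TCP at [0.213, -0.534, 0.23] pointing down, gripper open.
Joint ranges: [-2.89, 2.89], [-0.75, 2.08], [0.22, 2.7], [-1.18, 4.32], [0.11, 2.71], [-2.7, 2.7]. Speed limits (rad/s): [2.57, 2.57, 3.14, 3.14, 3.14, 3.14].

## Interface

Orientations are given as a unit quaternion [w, x, y, z].
In Python, from plant import r, gripper_to, inverse_kinematics, vision, models, telemetry gives the robot as it stands. Calls block until the motion is done:
- r.move_to(position, orientation): joint-space move of the TCP to a pose.
- r.move_l(position, rot=None, vel=0.15, guard=None): straight line of the TCP; rot=None keeps the orientation; vel is the mean speed in m/s. With guard (N) it stops when the force on the tool has changed by that much, and returns True; else False.
- r.movej(angles): joint-space move.
- gripper_to(opening, f_grip=None): finger opening in m; f_grip is the grip in N (None keeps the last); returns when the fingers have stopped.
- r.hold(seconds).
- inverse_kinematics(position, orientation): joint angles nearest the present ones, or None.
- vision.snapshot(name): name is "side" or "top" or "wrist"; returns the picture (480x640x3 uint8, red, green, blue); there is no depth.
- vision.get_calibration(name): a dict with "fx", "fy", "cx", "cy" (pixels), "D" ([k1, k2, p1, p2, k3] as OpenCV has them; the pictures are not rectified), "position" and "orientation" of the camera in the world. Camera axes: x right, y down, z forward; pixel columns grow to the right and rows downward; lengths in m; the calibration is good to about 2 mm. A picture is of the moment at which its call begins: read the wrist's pose just before it. get_calibration takes no time and is no camera call; for the wrist camera it gives the pose at the moment of the call.
A pose or a line that the arm cannot do raises r.PlanningError and nothing moves.
- r.sign_off(): hands the job in, once; it reports no verdict.
Trained networks look in the newest picture that a camera, given by its name, has taken for a name from the list of things; names that differ only in an ending like _2 or _b are one class to them, and where a whole thing is asked for, a point or a joint stands for the part that bears it (a point fixed in the world has none). Each returns a list of dicts, best first, with "score" (0 to 1); they miss things now and then, are a little off and sometimes report something else, mostly with a low value. They report only what shows in the picture. A call takes as long as a camera call.
- models.boxes_of(thing, camera): "at" ([x, y, z] in m, in world coordinates, good to about 4 mm: the middle of the surface that is visible of it).
- models.regions_of(thing, camera): "pixels" (480x640 bool, what is visible of it).
- models.mark_of(thing, camera): "at" ([x, y, z] in m, in world coordinates, good to about 4 mm: a listed point, or the origin of a listed thing).
Readings, each from a call of its own:
- telemetry.current_t(): time.
- telemetry.current_joints(): joint angles.
- telemetry.current_dq(): joint speeds.
- telemetry.current_joint_efforts(): joint torques, N m.
- telemetry.current_ee_pos(): TCP position.
- telemetry.current_tool_rot(): TCP orientation.
- telemetry.current_wrist_force(): force on the tool from outside, world axes, zero at the start.
- telemetry.current_torque(): the same for the moment, N m.
- telemetry.current_opening(): finger opening in m.
Only numpy, scipy, OpenCV 4.12 (cv2) and the standard library are available. Lean on these libraries where they do the work, as an engineer would, in place of code of your own. Each camera call takes 0.05 s, during which the arm holds its last target.

## Working session

There is one attempt and no reset: what is moved stays moved. The work goes in short steps, each a Python script; the robot and the scene stay as the last script left them, time stands still between calls to the robot, and variables do not carry over. Pictures are saved under pics/ and viewed, and the job is handed in when it is done.

```bash
ls; mkdir -p pics
python3 - <<'E'
from plant import r, gripper_to, inverse_kinematics, vision, models, telemetry
import cv2
for n in ("side","top","wrist"):
    im=vision.snapshot(n); cv2.imwrite(f"pics/a_{n}.png",im[:,:,::-1])
    c=vision.get_calibration(n); print(n,c)
    for t in ["red_wheel_center","green_wheel_center","white_wheel_center","blue_wheel_center","red_bar","green_bar","white_bar","blue_bar","bench_rack","carrier"]:
        print(t,[( [round(float(v),4) for v in d["at"]],round(float(d["score"]),2)) for d in models.mark_of(t,n)[:2]])
print(telemetry.current_t(), telemetry.current_tool_rot())
E
```

```text
pics
side {'fx': 438.9604696677921, 'fy': 438.9604696677921, 'cx': 311.90861198795267, 'cy': 240.87783659242436, 'D': array([-0.02296349,  0.        ,  0.        ,  0.        ,  0.        ]), 'position': array([ 0.44378348, -0.53948281,  0.79906438]), 'orientation': array([-0.33512097,  0.94168715, -0.02652512,  0.01468543])}
red_wheel_center [([0.4482, -0.1592, 0.0675], 0.73)]
green_wheel_center [([0.4489, -0.1091, 0.0659], 0.76)]
white_wheel_center [([0.4587, -0.0522, 0.0693], 0.83), ([0.4409, -0.2068, 0.0704], 0.66)]
blue_wheel_center [([0.4405, -0.2062, 0.0693], 0.72)]
red_bar [([0.4473, 0.1789, 0.0078], 0.57), ([0.4503, -0.1291, 0.0034], 0.26)]
green_bar []
white_bar [([0.4485, 0.1263, 0.0062], 0.43)]
blue_bar [([0.4471, 0.2302, 0.0043], 0.5)]
bench_rack [([0.4488, 0.1508, -0.002], 0.83)]
carrier [([0.4496, -0.1315, 0.0023], 0.86)]
top {'fx': 618.5080046159916, 'fy': 618.5080046159916, 'cx': 324.35791313642324, 'cy': 239.1407385673934, 'D': array([0.00712519, 0.        , 0.        , 0.        , 0.        ]), 'position': array([0.25756349, 0.09573374, 1.15681606]), 'orientation':
[... 366 characters left out ...]
 ([0.4534, -0.0588, 0.067], 0.53)]
white_bar []
blue_bar []
bench_rack [([0.4463, 0.1531, 0.0], 0.93), ([0.4484, -0.1547, 0.0677], 0.29)]
carrier []
wrist {'fx': 353.496526350645, 'fy': 353.496526350645, 'cx': 311.61612185394887, 'cy': 241.76034380907427, 'D': array([-0.05726259,  0.        ,  0.        ,  0.        ,  0.        ]), 'position': array([ 0.29094403, -0.50392784,  0.38447172]), 'orientation': array([ 0.12067124,  0.81924179, -0.55456557, -0.08208759])}
red_wheel_center []
green_wheel_center []
white_wheel_center []
blue_wheel_center []
red_bar []
green_bar []
white_bar []
blue_bar []
bench_rack []
carrier []
1.65 [ 1.05478051e-05  8.27589936e-01 -5.61333142e-01  1.90750900e-05]
```

View pics/a_side.png

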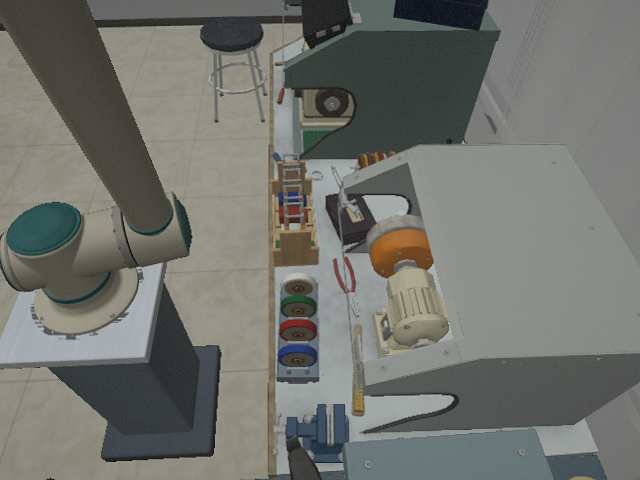

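View pics/a_top.png

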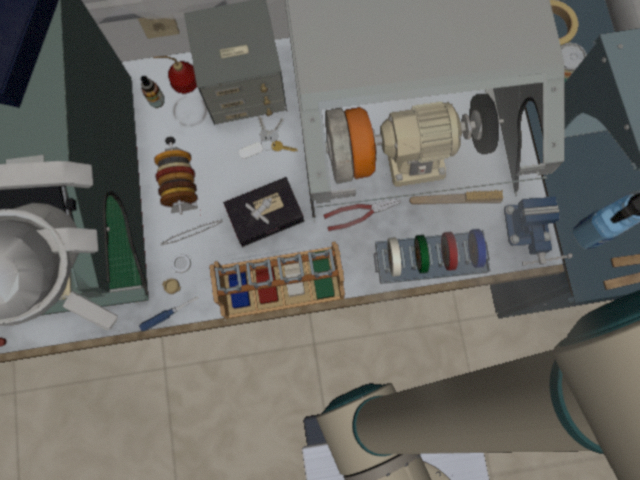

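View pics/a_wrist.png

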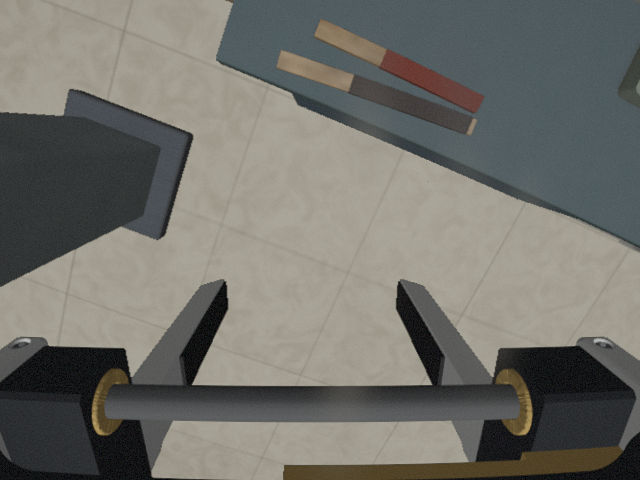

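The carrier holds white, green, red and blue from left to right. The rack bars run blue, red, white, green from left to right. The wrist camera sticks out 83 mm on the tool's -y side, so I'll turn the tool so that the camera faces the robot, away from the hood. Next I check reach and take close views.

```bash
cat > h.py <<'E'
from plant import r, gripper_to, inverse_kinematics, vision, models, telemetry
import numpy as np, cv2
from scipy.spatial.transform import Rotation as R
def quat(psi):  # tool x = (-sin,cos), tool y=(cos,sin), z down
    M=np.array([[-np.sin(psi),np.cos(psi),0],[np.cos(psi),np.sin(psi),0],[0,0,-1]])
    q=R.from_matrix(M).as_quat(); return np.array([q[3],q[0],q[1],q[2]])
def snap(n,f):
    im=vision.snapshot(n); cv2.imwrite(f"pics/{f}.png",im[:,:,::-1]); return im
def RT(c):
    q=c["orientation"]; return R.from_quat([q[1],q[2],q[3],q[0]]).as_matrix(), np.array(c["position"])
def proj(P,c):
    M,t=RT(c); K=np.array([[c["fx"],0,c["cx"]],[0,c["fy"],c["cy"]],[0,0,1]])
    Rc=M.T; rv,_=cv2.Rodrigues(Rc)
    return cv2.projectPoints(np.atleast_2d(np.array(P,float)),rv,-Rc@t,K,c["D"])[0].reshape(-1,2)
def ray(uv,c,z):
    M,t=RT(c); K=np.array([[c["fx"],0,c["cx"]],[0,c["fy"],c["cy"]],[0,0,1]])
    n=cv2.undistortPoints(np.array(uv,float).reshape(-1,1,2),K,c["D"]).reshape(-1,2)
    d=np.c_[n,np.ones(len(n))]@M.T
    return t+d*((z-t[2])/d[:,2])[:,None]
E
python3 - <<'E'
from h import *
for p,psi in [((.44,-.205,.3),-.1),((.44,-.205,.109),-.1),((.456,-.055,.109),-.1),((.45,.23,.2),0),((.45,.075,.2),0),((.45,.23,.3),0),((.40,-.13,.3),-.1)]:
    q=inverse_kinematics(np.array(p),quat(psi)); print(p,None if q is None else np.round(q,2))
print(ray([[30,265],[0,265],[100,320],[90,175]],vision.get_calibration("top"),.75))
E
```

```text
(0.44, -0.205, 0.3) [-0.58  0.11  1.55 -0.    1.48 -2.05]
(0.44, -0.205, 0.109) [-0.58  0.25  1.88 -0.    1.02 -2.05]
(0.456, -0.055, 0.109) [-0.27  0.21  1.93 -0.    1.   -1.74]
(0.45, 0.23, 0.2) [ 0.33  0.19  1.7  -0.    1.25 -1.24]
(0.45, 0.075, 0.2) [ 0.01  0.12  1.79 -0.    1.23 -1.56]
(0.45, 0.23, 0.3) [ 0.33  0.14  1.52 -0.    1.49 -1.24]
(0.4, -0.13, 0.3) [-0.48  0.    1.67 -0.    1.47 -1.95]
[[0.36335751 0.27928414 0.75      ]
 [0.3665112  0.29903867 0.75      ]
 [0.31935897 0.23593476 0.75      ]
 [0.4203291  0.23509934 0.75      ]]
```

Run:
```python
from h import *
T=["red_wheel_center","green_wheel_center","white_wheel_center","blue_wheel_center","red_bar","green_bar","white_bar","blue_bar","bench_rack","carrier"]
gripper_to(0.036,20)
def look(f):
    snap("wrist",f)
    for t in T:
        print(f,t,[( [round(float(v),4) for v in d["at"]],round(float(d["score"]),2)) for d in models.mark_of(t,"wrist")[:2]])
    c=vision.get_calibration("wrist");print(c["position"],c["orientation"])
r.move_to([.41,-.13,.30],quat(-.1)); look("w1")
print(telemetry.current_t())
r.move_to([.41,.15,.30],quat(0)); look("w2")
print(telemetry.current_t())
```

```text
w1 red_wheel_center [([0.4451, -0.1576, 0.0682], 0.82)]
w1 green_wheel_center [([0.4532, -0.1072, 0.0702], 0.72)]
w1 white_wheel_center [([0.449, -0.057, 0.0692], 0.74)]
w1 blue_wheel_center [([0.4426, -0.2035, 0.0678], 0.68)]
w1 red_bar [([0.4452, 0.185, 0.0009], 0.68), ([0.4405, -0.2047, 0.0664], 0.67)]
w1 green_bar [([0.4492, 0.0731, 0.0063], 0.64)]
w1 white_bar [([0.4482, 0.1278, 0.0045], 0.65)]
w1 blue_bar [([0.4477, 0.2292, 0.0101], 0.72)]
w1 bench_rack [([0.4505, 0.159, -0.0014], 0.95)]
w1 carrier [([0.4441, -0.1297, 0.0008], 0.92)]
[ 0.32507248 -0.12265107  0.45395286] [0.10822455 0.73310344 0.66414476 0.09878527]
4.8667
w2 red_wheel_center [([0.4456, -0.1562, 0.0723], 0.68)]
w2 green_wheel_center [([0.4531, -0.1053, 0.0706], 0.85)]
w2 white_wheel_center [([0.4493, -0.0567, 0.0673], 0.82), ([0.5563, -0.0238, -0.0026], 0.42)]
w2 blue_wheel_center [([0.4446, -0.2056, 0.0672], 0.67), ([0.447, 0.1842, 0.0022], 0.24)]
w2 red_bar [([0.4468, 0.1846, 0.0008], 0.57)]
w2 green_bar [([0.4467, 0.0751, 0.0058], 0.83)]
w2 white_bar [([0.4462, 0.1299, 0.0081], 0.64)]
w2 blue_bar [([0.4461, 0.2298, 0.0061], 0.84), ([0.4457, 0.1853, 0.0018], 0.71)]
w2 bench_rack [([0.4477, 0.1563, 0.0018], 0.75), ([0.4475, -0.129, -0.0026], 0.19)]
w2 carrier [([0.4455, -0.1262, -0.0022], 0.81)]
[0.32471574 0.14879793 0.45397455] [0.10324883 0.69905723 0.69987463 0.10408732]
6.5
```

```bash
python3 -c "
import cv2,numpy as np
cv2.imwrite('pics/w12.png',cv2.resize(np.vstack([cv2.imread('pics/w1.png'),cv2.imread('pics/w2.png')]),(400,600)))"
```

```text
(no output)
```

View pics/w1.png

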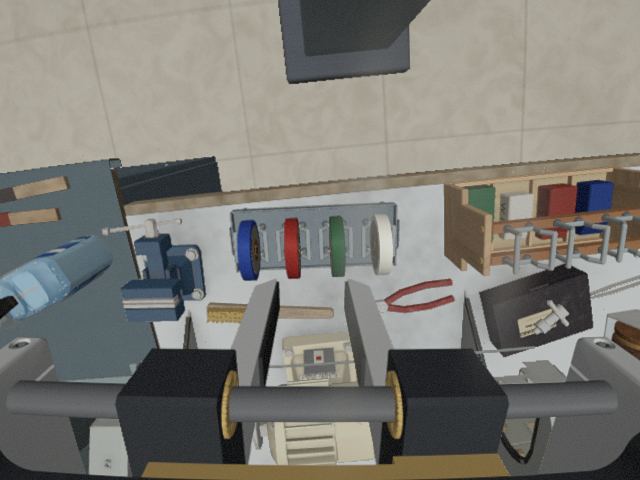

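View pics/w2.png

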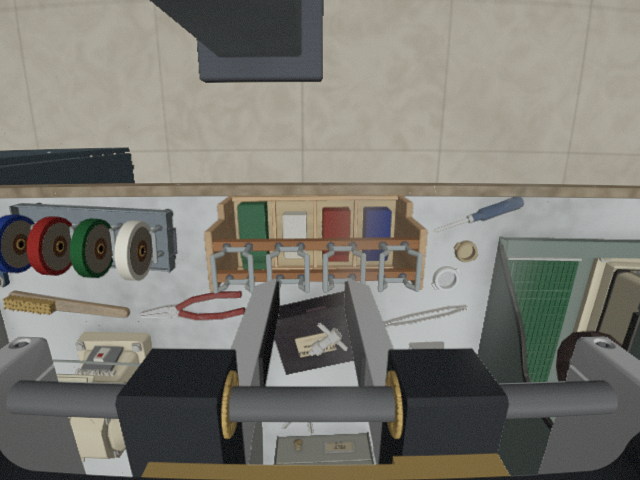

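```bash
cat > ov.py <<'E'
from h import *
cal1=dict(vision.get_calibration("wrist"));cal1["position"]=np.array([0.32507248,-0.12265107,0.45395286]);cal1["orientation"]=np.array([0.10822455,0.73310344,0.66414476,0.09878527])
cal2=dict(cal1);cal2["position"]=np.array([0.32471574,0.14879793,0.45397455]);cal2["orientation"]=np.array([0.10324883,0.69905723,0.69987463,0.10408732])
def fr(o,psi,P):
    c,s=np.cos(psi),np.sin(psi);P=np.array(P,float);return np.c_[o[0]+c*P[:,0]-s*P[:,1],o[1]+s*P[:,0]+c*P[:,1],P[:,2]]
def rackpts(o,psi):
    # footprint corners, cradle mouth tops center line
    L=[fr(o,psi,[[x,y,z] for x,y in ((-.05,-.112),(.05,-.112),(.05,.112),(-.05,.112))]) for z in (0,)]
    W=[fr(o,psi,[[0,y,.151] for y in np.linspace(yc-.015,yc+.015,5)]) for yc in (.078,.026,-.026,-.078)]
    return L,W
def carpts(o,psi):
    L=[fr(o,psi,[[x,y,0] for x,y in ((-.039,-.101),(.039,-.101),(.039,.101),(-.039,.101))])]
    a=np.linspace(0,2*np.pi,60)
    W=[fr(o,psi,np.c_[.035*np.cos(a),np.full(60,yc+d),.068+.035*np.sin(a)]) for yc in (.075,.025,-.025,-.075) for d in (-.007,.007)]
    return L,W
def draw(im,pts,c,crop,f,k=4):
    im=im.copy();x0,y0,x1,y1=crop
    b=cv2.resize(im[y0:y1,x0:x1],None,fx=k,fy=k,interpolation=cv2.INTER_CUBIC)
    for S,col in zip(pts,((0,255,255),(255,0,255))):
        for P in S:
            uv=((proj(P,c)-[x0,y0]+.5)*k).astype(int); cv2.polylines(b,[uv],True,col,1)
    cv2.imwrite(f"pics/{f}.png",b)
E
python3 - <<'E'
from ov import *
draw(cv2.imread("pics/w1.png"),carpts((.4475,-.1305),-.075),cal1,(215,190,415,290),"o1")
draw(cv2.imread("pics/w2.png"),rackpts((.4475,.154),0),cal2,(195,185,435,300),"o2",3)
E
```

```text
(no output)
```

View pics/o1.png

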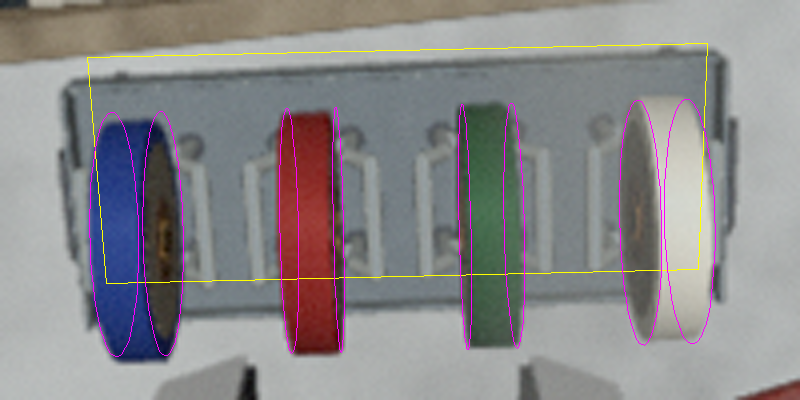

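View pics/o2.png

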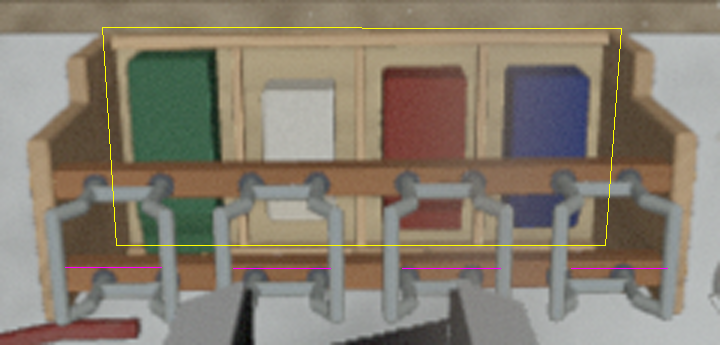

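```bash
cat >> h.py <<'E'
RO=np.array([.447,.1535]); RP=0.0
CO=np.array([.4475,-.1307]); CP=-.058
CY=dict(white=.075,green=.025,red=-.025,blue=-.075); RY=dict(blue=.078,red=.026,white=-.026,green=-.078)
def cpos(w): return CO+CY[w]*np.array([-np.sin(CP),np.cos(CP)])
def rpos(w): return RO+RY[w]*np.array([-np.sin(RP),np.cos(RP)])
def st(s):
    print(s,"t",round(telemetry.current_t(),2),"p",np.round(telemetry.current_ee_pos(),4),"F",np.round(telemetry.current_wrist_force(),2),"open",round(telemetry.current_opening(),4),flush=True)
def pick(w,d=(0,0)):
    p=cpos(w)+d
    r.move_to([*p,.20],quat(CP)); st("above")
    print("guard",r.move_l([*p,.109],vel=.1,guard=8)); st("down")
    gripper_to(.010,20); st("closed")
    r.move_l([*p,.27],vel=.15); st("lifted")
E
python3 - <<'E'
from h import *
p=cpos("blue")
r.move_to([*p,.20],quat(CP)); st("above")
snap("wrist","b1"); snap("side","b1s")
E
```

```text
above t 7.88 p [ 0.4435 -0.2048  0.2003] F [-0.23  0.15 -0.47] open 0.0365
```

View pics/b1.png

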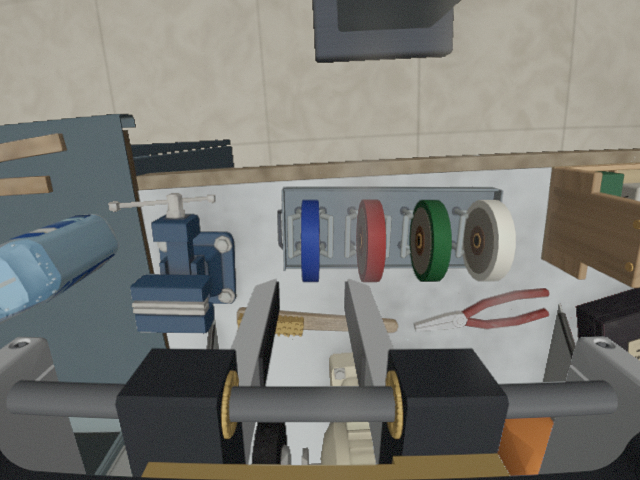

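View pics/b1s.png

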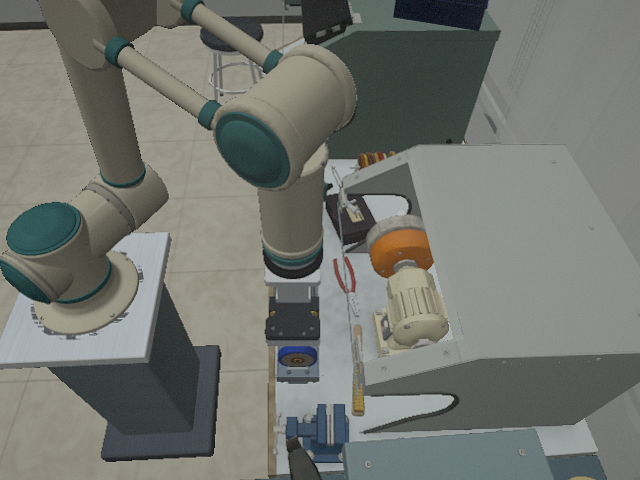

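The blue wheel is at column 311 and the middle of the finger gap is at about 312, so they line up. I'll pick it.

Run:
```python
from h import *
pick("blue")
p=rpos("blue")
r.move_to([*p,.27],quat(RP)); st("rack")
r.hold(.1)
snap("wrist","b2"); snap("side","b2s"); st("")
c=vision.get_calibration("wrist"); print(list(c["position"]),list(c["orientation"]))
```

```text
above t 8.23 p [ 0.4434 -0.205   0.2002] F [ 0.39 -0.32  0.16] open 0.0361
guard False
down t 9.29 p [ 0.4436 -0.2059  0.1095] F [0.03 1.08 0.55] open 0.0358
closed t 9.77 p [ 0.4434 -0.2057  0.1093] F [-0.2   0.37  1.52] open 0.0139
lifted t 10.99 p [ 0.4426 -0.2052  0.269 ] F [-0.3   0.19 -0.38] open 0.0138
rack t 12.6 p [0.4474 0.2307 0.2699] F [-0.41  0.54 -1.14] open 0.0138
 t 12.8 p [0.4474 0.2307 0.27  ] F [-0.04  0.18 -0.59] open 0.0142
[np.float64(0.36206535554989416), np.float64(0.2297927839177574), np.float64(0.42395988709292437)] [np.float64(0.10339109257186778), np.float64(0.6994487777402818), np.float64(0.6994763097753409), np.float64(0.10399317937967145)]
```

View pics/b2.png

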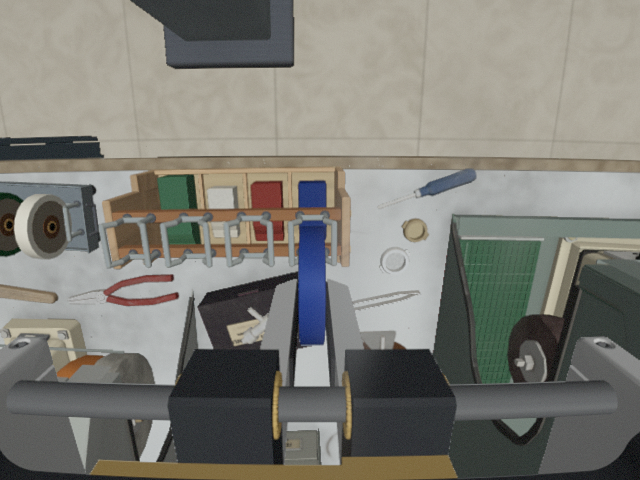

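View pics/b2s.png

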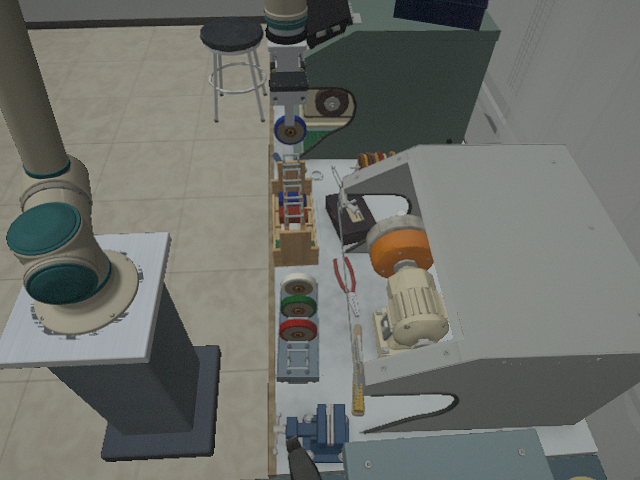

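Run:
```python
from ov import *
c=dict(cal1);c["position"]=np.array([0.36206535554989416,0.2297927839177574,0.42395988709292437]);c["orientation"]=np.array([.10339109,.69944878,.69947631,.10399318])
draw(cv2.imread("pics/b2.png"),rackpts(RO,0),c,(95,160,365,355),"o3",3)
```

```text
(no output)
```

View pics/o3.png

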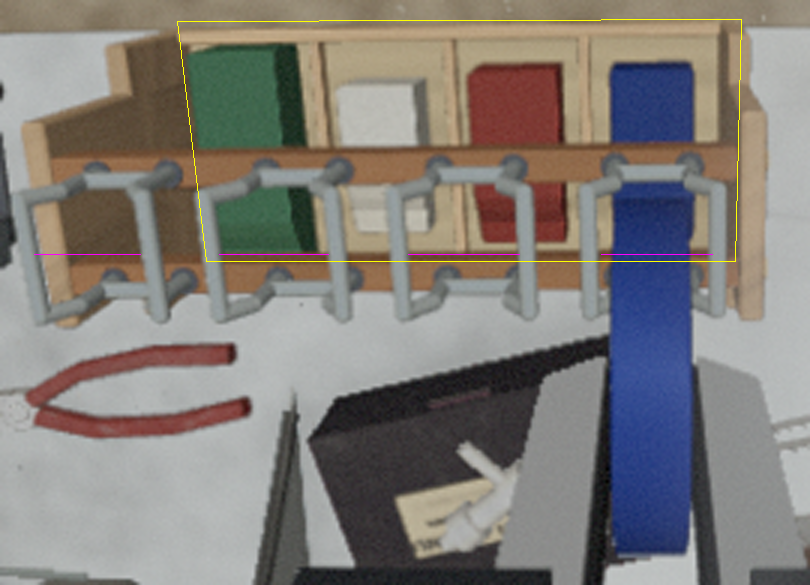

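```bash
sed -i 's/RO=np.array(\[.447,.1535\])/RO=np.array([.447,.1525])/' h.py
cat >> h.py <<'E'
def place(w,d=(0,0),zr=.2):
    p=rpos(w)+d
    print("g1",r.move_l([*p,.215],vel=.12,guard=10)); st("pre")
    print("g2",r.move_l([*p,zr],vel=.03,guard=6)); st("seat")
def release(w,d=(0,0)):
    gripper_to(.030); st("open")
    r.move_l([*telemetry.current_ee_pos()[:2],.28],vel=.15); st("up")
E
python3 - <<'E'
from h import *
place("blue"); snap("wrist","b3");
E
```

```text
g1 False
pre t 13.41 p [0.4474 0.2305 0.2154] F [ 0.25  0.51 -0.05] open 0.0141
g2 True
seat t 13.93 p [0.4468 0.2305 0.2002] F [-0.11  0.36  4.49] open 0.0139
```

View pics/b3.png

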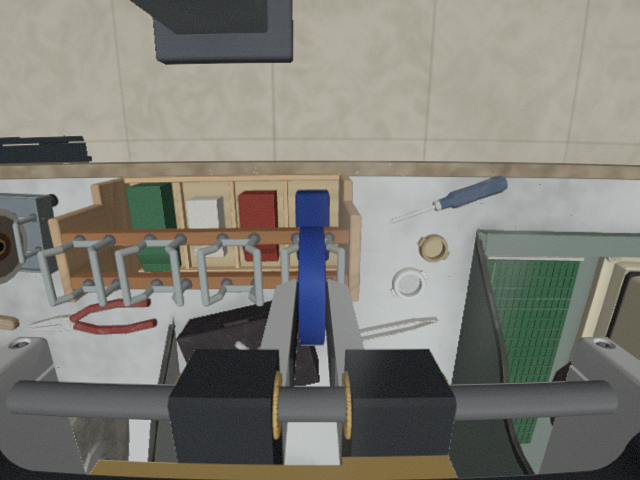

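Contact came at exactly the home height (TCP z 0.200), with no side force. The blue wheel is between the wires at column 312, so I'll release it and check.

Run:
```python
from h import *
release("blue"); snap("wrist","b4"); snap("side","b4s")
for n in("wrist","side"): print(models.mark_of("blue_wheel_center",n)[:1])
print("expect",rpos("blue"))
im=cv2.imread("pics/b4.png");im2=cv2.imread("pics/b4s.png")[140:280,240:380]
cv2.imwrite("pics/b4c.png",np.hstack([im[:,:],cv2.resize(im2,(160,160)).repeat(1,0) if 0 else cv2.copyMakeBorder(cv2.resize(im2,(160,160)),0,320,0,0,0)]))
cv2.imwrite("pics/b4z.png",cv2.resize(im2,None,fx=4,fy=4))
```

```text
open t 14.46 p [0.4462 0.2302 0.1994] F [-0.49 -0.63 -0.13] open 0.0296
up t 15.14 p [0.4458 0.2301 0.2793] F [ 0.78 -0.19  0.34] open 0.0299
[{'at': [0.4512, 0.1593, -0.0013], 'score': 0.31}]
[{'at': [0.4449, 0.2281, 0.1583], 'score': 0.93}]
expect [0.447  0.2305]
```

View pics/b4.png

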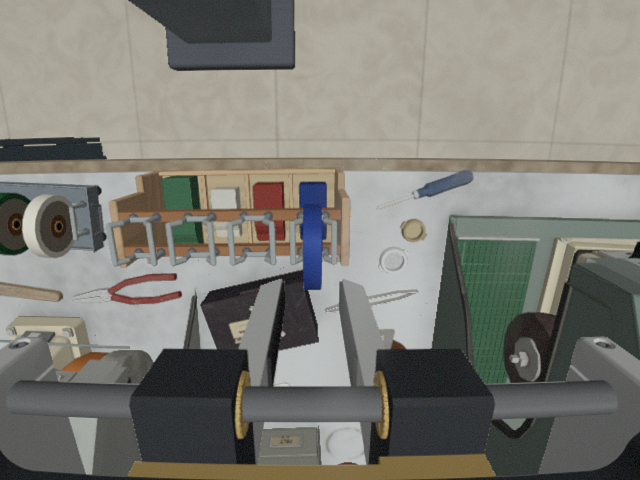

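View pics/b4z.png

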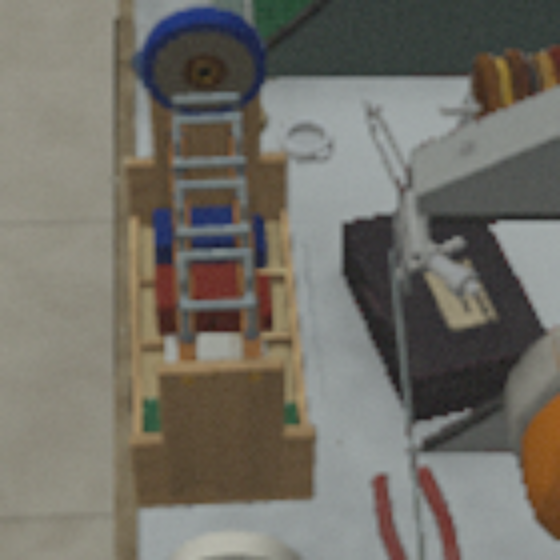

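The blue wheel is home: upright, with its centre read at z 0.158. Red is next.

Run:
```python
from h import *
gripper_to(.036)
pick("red")
p=rpos("red")
r.move_to([*p,.27],quat(RP)); st("rack")
place("red"); snap("wrist","r3")
```

```text
above t 17.15 p [ 0.4465 -0.155   0.2003] F [ 0.9  -0.02  0.4 ] open 0.0363
guard False
down t 18.21 p [ 0.4465 -0.1558  0.1095] F [ 0.96  1.1  -0.29] open 0.0359
closed t 18.68 p [ 0.4462 -0.1558  0.1093] F [-0.4   0.1   1.18] open 0.0138
lifted t 19.91 p [ 0.4455 -0.1554  0.2691] F [-0.81  0.17 -0.95] open 0.0139
rack t 21.18 p [0.4473 0.1777 0.2698] F [ 0.46  0.11 -0.1 ] open 0.0139
g1 False
pre t 21.78 p [0.4475 0.178  0.2153] F [-0.11  0.86 -0.55] open 0.0142
g2 True
seat t 22.29 p [0.4474 0.1785 0.2002] F [1.05 0.52 1.91] open 0.014
```

View pics/r3.png

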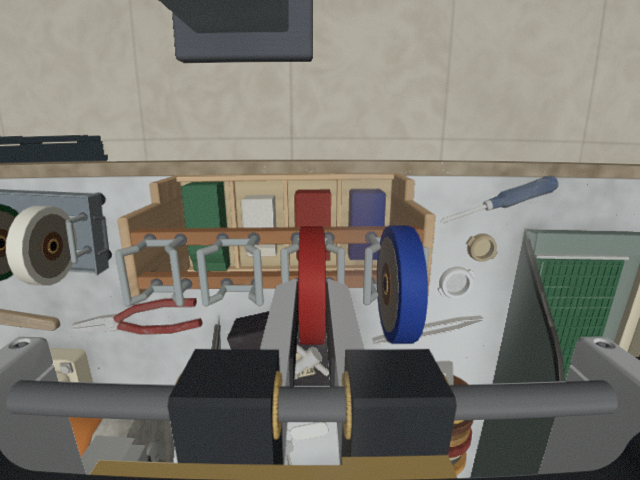

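The red wheel stands at column 312 in the cradle above the red bar, with contact at home height. I'll release it and go on to white.

Run:
```python
from h import *
release("red"); print(models.mark_of("red_wheel_center","wrist")[:1])
snap("side","r4s"); print(models.mark_of("red_wheel_center","side")[:1])
gripper_to(.036)
pick("white")
p=rpos("white")
r.move_to([*p,.27],quat(RP)); st("rack")
place("white"); snap("wrist","w3")
```

```text
open t 22.82 p [0.4464 0.1783 0.1997] F [-0.13  0.18  0.31] open 0.0299
up t 23.51 p [0.4459 0.1782 0.2793] F [-0.07 -0.16 -0.7 ] open 0.03
[]
[{'at': [0.4465, 0.1776, 0.1607], 'score': 0.64}]
above t 24.98 p [ 0.4523 -0.0553  0.2005] F [0.28 0.27 0.2 ] open 0.0363
guard False
down t 26.03 p [ 0.4524 -0.0558  0.1095] F [-0.28 -0.59  0.13] open 0.0362
closed t 26.51 p [ 0.4521 -0.0559  0.1093] F [-0.07  0.18  1.76] open 0.0136
lifted t 27.73 p [ 0.4512 -0.0557  0.2691] F [-0.88 -0.1  -1.13] open 0.0142
rack t 28.49 p [0.447  0.1259 0.2696] F [0.49 0.47 0.71] open 0.0138
g1 False
pre t 29.1 p [0.4475 0.1257 0.2153] F [ 0.38 -0.88 -1.02] open 0.0142
g2 True
seat t 29.6 p [0.4476 0.1264 0.2006] F [ 1.91 -0.11  1.55] open 0.0138
```

View pics/w3.png

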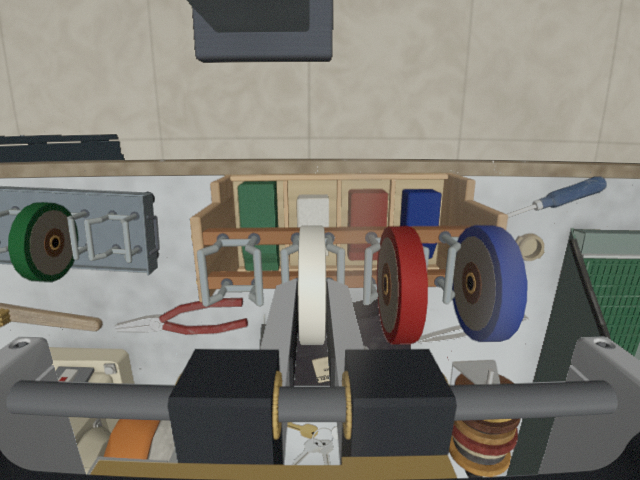

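The white wheel is at column 312 above the white bar, and both earlier wheels stand upright. Green is the last one.

Run:
```python
from h import *
release("white")
gripper_to(.036)
pick("green")
p=rpos("green")
r.move_to([*p,.27],quat(RP)); st("rack")
place("green"); snap("wrist","g3")
```

```text
open t 30.13 p [0.4465 0.1263 0.2   ] F [ 0.37 -0.04 -0.03] open 0.0302
up t 30.82 p [0.446  0.1263 0.2793] F [ 0.65 -0.04  0.05] open 0.0298
above t 32.12 p [ 0.4493 -0.1051  0.2004] F [ 0.21  1.01 -0.17] open 0.0359
guard False
down t 33.18 p [ 0.4495 -0.1058  0.1095] F [-1.26  0.27 -0.09] open 0.0359
closed t 33.66 p [ 0.4491 -0.1059  0.1093] F [-0.25 -0.16  2.26] open 0.014
lifted t 34.88 p [ 0.4484 -0.1055  0.2691] F [ 0.37  0.46 -1.12] open 0.0141
rack t 35.63 p [0.447  0.0739 0.2696] F [-0.58 -0.34 -0.29] open 0.0138
g1 False
pre t 36.24 p [0.4475 0.0736 0.2153] F [0.47 0.38 0.12] open 0.0139
g2 True
seat t 36.73 p [0.4476 0.0745 0.2007] F [1.69 0.32 1.89] open 0.0136
```

View pics/g3.png

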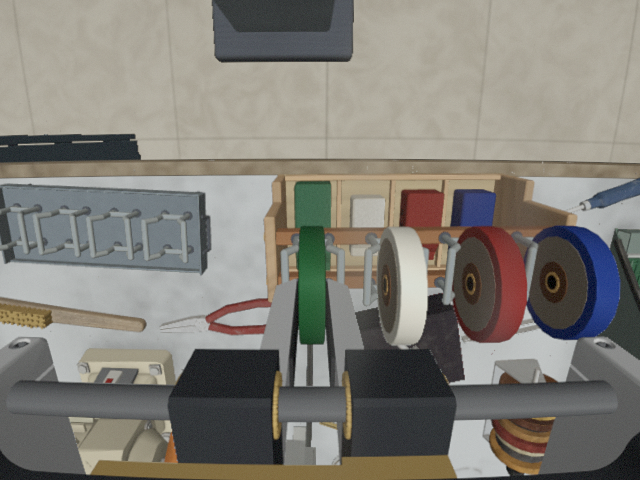

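The green wheel is in its cradle above the green bar. I'll release it, back off and check the row from all cameras.

Run:
```python
from h import *
release("green")
r.move_to([.43,-.10,.30],quat(-.05)); r.hold(.3); st("clear")
for n in("wrist","side","top"):
    snap(n,"f_"+n)
    for w in RY:
        print(n,w,[(np.round(d["at"],4),round(d["score"],2)) for d in models.mark_of(w+"_wheel_center",n)[:2]],rpos(w))
def c(n,b,k): x0,y0,x1,y1=b; return cv2.resize(cv2.imread(f"pics/f_{n}.png")[y0:y1,x0:x1],(390,390) ,interpolation=cv2.INTER_CUBIC)
cv2.imwrite("pics/fz.png",np.hstack([c("side",(240,130,370,260),3),c("top",(200,200,350,350),3)]))
```

```text
open t 37.27 p [0.4465 0.0744 0.2003] F [-0.68 -0.47 -0.08] open 0.0303
up t 37.95 p [0.446  0.0744 0.2793] F [ 0.33 -0.07 -1.28] open 0.0299
clear t 38.99 p [ 0.4301 -0.0989  0.2999] F [-0.06 -1.26 -0.2 ] open 0.03
wrist blue [] [0.447  0.2305]
wrist red [(array([0.4453, 0.1774, 0.1636]), 0.62)] [0.447  0.1785]
wrist white [(array([0.4439, 0.1242, 0.1611]), 0.77)] [0.447  0.1265]
wrist green [(array([0.4541, 0.0765, 0.1584]), 0.86), (array([0.4467, 0.0752, 0.007 ]), 0.68)] [0.447  0.0745]
side blue [(array([0.4454, 0.1512, 0.0019]), 0.51)] [0.447  0.2305]
side red [(array([0.4472, 0.1779, 0.1623]), 0.57), (array([5.167e-01, 3.349e-01, 4.000e-04]), 0.45)] [0.447  0.1785]
side white [(array([0.4523, 0.1269, 0.1625]), 0.65), (array([0.4484, 0.1776, 0.1619]), 0.46)] [0.447  0.1265]
side green [] [0.447  0.0745]
top blue [(array([0.4453, 0.2318, 0.1587]), 0.77)] [0.447  0.2305]
top red [(array([0.4474, 0.1814, 0.1597]), 0.7)] [0.447  0.1785]
top white [(array([0.4517, 0.1269, 0.1568]), 0.58)] [0.447  0.1265]
top green [(array([0.4475, 0.0733, 0.1608]), 0.6), (array([0.451 , 0.1245, 0.1601]), 0.58)] [0.447  0.0745]
```

View pics/f_wrist.png

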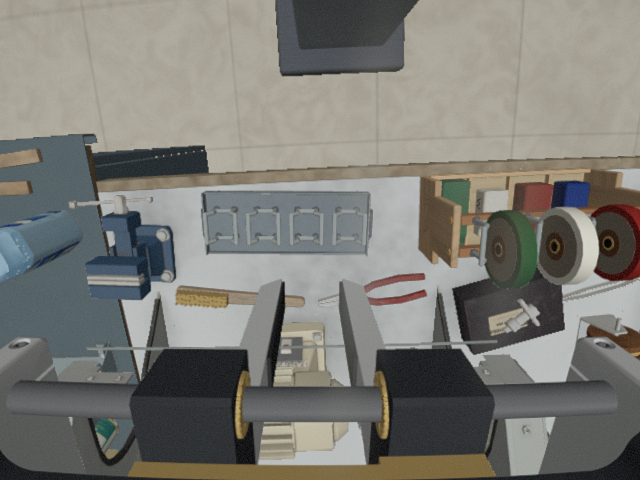

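View pics/fz.png

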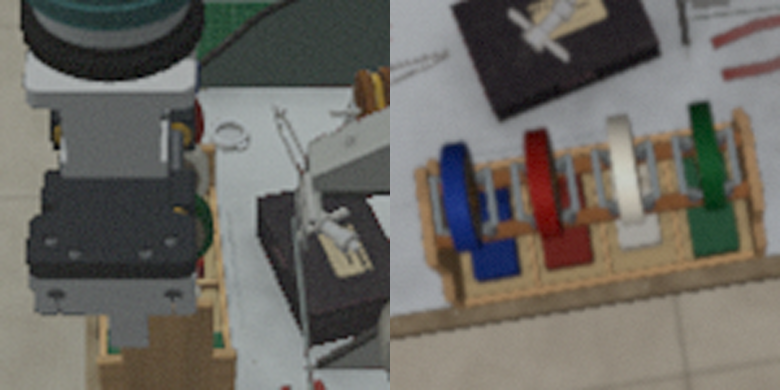

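Run:
```python
from h import *
r.move_to([.36,.12,.32],quat(0)); r.hold(.2); st("")
snap("wrist","f2")
c=vision.get_calibration("wrist"); im=cv2.imread("pics/f2.png"); k=3
a=np.linspace(0,2*np.pi,60); uvs=[]
for w in RY:
    for d in(-.007,.007):
        p=rpos(w); uvs.append(proj(np.c_[p[0]+.035*np.cos(a),np.full(60,p[1]+d),.159+.035*np.sin(a)],c))
U=np.vstack(uvs); x0,y0=(U.min(0)-20).astype(int); x0=max(x0,0);y0=max(y0,0);x1,y1=(U.max(0)+20).astype(int)
k=min(3,780/(x1-x0)); b=cv2.resize(im[y0:y1,x0:x1],None,fx=k,fy=k,interpolation=cv2.INTER_CUBIC)
for u in uvs: cv2.polylines(b,[((u-[x0,y0]+.5)*k).astype(int)],True,(255,0,255),1)
cv2.imwrite("pics/f2z.png",b)
r.move_to([.40,-.20,.30],quat(-.1)); r.hold(.2)
snap("side","f3s"); cv2.imwrite("pics/f3z.png",cv2.resize(cv2.imread("pics/f3s.png")[130:280,240:370],None,fx=4,fy=4,interpolation=cv2.INTER_CUBIC)); st("")
```

```text
t 40.87 p [0.3606 0.1191 0.3197] F [-0.83 -0.16  0.24] open 0.0301
 t 42.39 p [ 0.4003 -0.199   0.3002] F [ 1.02 -0.19 -0.5 ] open 0.0304
```

View pics/f2z.png

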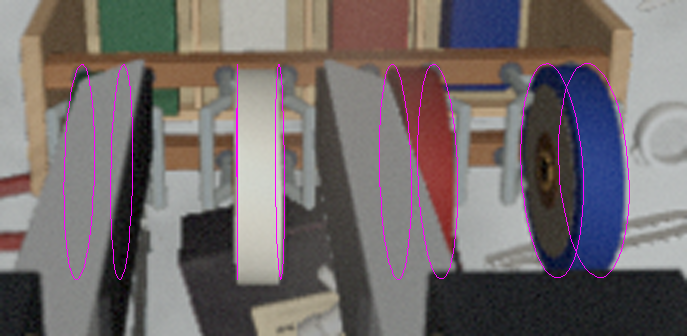

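View pics/f3z.png

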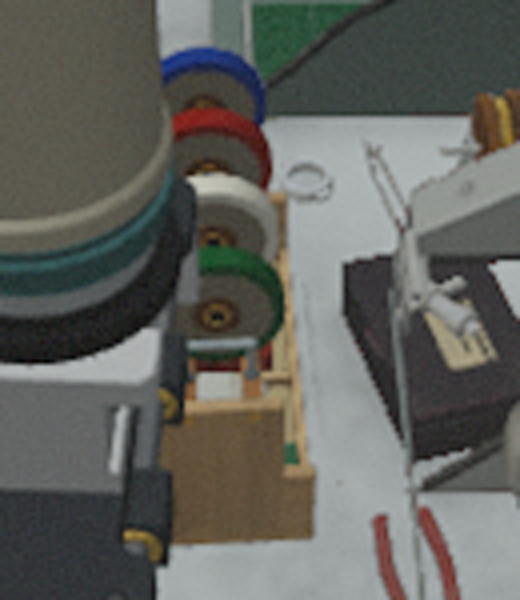

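The white wheel's lower rim overshoots the model by about 1.5 px. I'll compare all four without the fingers in the way.

Run:
```python
from h import *
gripper_to(.092)
out=[]
for i,y in enumerate((.10,.205)):
    r.move_to([.37,y,.31],quat(0)); r.hold(.3)
    snap("wrist",f"h{i}"); c=vision.get_calibration("wrist"); im=cv2.imread(f"pics/h{i}.png")
    a=np.linspace(0,2*np.pi,60); x0,y0,x1,y1=200,190,430,290; k=3.4
    b=cv2.resize(im[y0:y1,x0:x1],None,fx=k,fy=k,interpolation=cv2.INTER_CUBIC)
    for w in RY:
        for d in(-.007,.007):
            p=rpos(w); u=proj(np.c_[p[0]+.035*np.cos(a),np.full(60,p[1]+d),.159+.035*np.sin(a)],c)
            cv2.polylines(b,[((u-[x0,y0]+.5)*k).astype(int)],True,(255,0,255),1)
    out.append(b)
cv2.imwrite("pics/hz.png",cv2.resize(np.vstack(out),None,fx=.85,fy=.85)); st("")
```

```text
t 45.8 p [0.3702 0.2042 0.3101] F [-0.5  -0.08 -0.16] open 0.0919
```

View pics/hz.png

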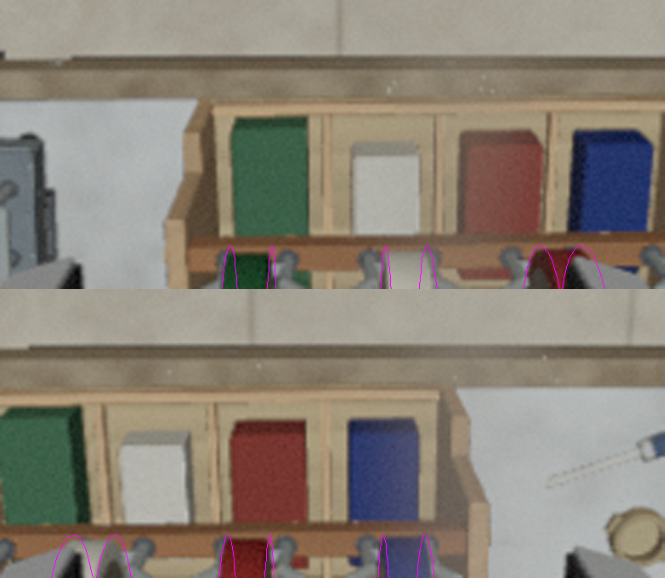

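Wrong crop, so I redraw it from the saved pictures.

Run:
```python
from h import *
out=[]
c=vision.get_calibration("wrist")
for i,y in enumerate((.10,.205)):
    im=cv2.imread(f"pics/h{i}.png")
    cc=dict(c); cc["position"]=np.array(c["position"])+[0,(y-.205),0]
    a=np.linspace(0,2*np.pi,60); x0,y0,x1,y1=200,265,430,352; k=3.4
    b=cv2.resize(im[y0:y1,x0:x1],None,fx=k,fy=k,interpolation=cv2.INTER_CUBIC)
    for w in RY:
        for d in(-.007,.007):
            p=rpos(w); u=proj(np.c_[p[0]+.035*np.cos(a),np.full(60,p[1]+d),.159+.035*np.sin(a)],cc)
            cv2.polylines(b,[((u-[x0,y0]+.5)*k).astype(int)],True,(255,0,255),1)
    out.append(b)
cv2.imwrite("pics/hz2.png",np.vstack(out))
```

```text
(no output)
```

View pics/hz2.png

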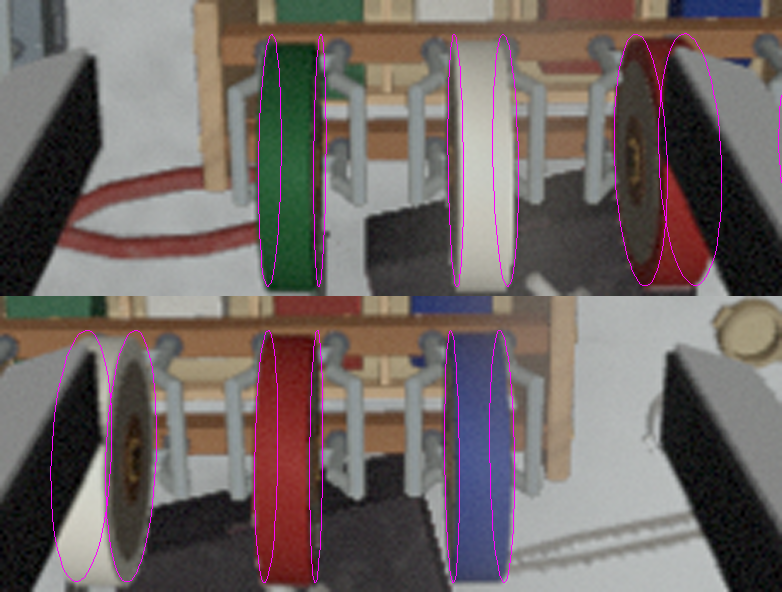

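All four match the model of a seated wheel to about 1 px and stand upright between their wires. The arm is clear, so I'll hand in.

Run:
```python
from h import *
r.move_to([.40,-.10,.30],quat(-.05)); st("")
r.sign_off()
```

```text
t 46.98 p [ 0.4001 -0.0993  0.3001] F [ 0.02  0.47 -1.72] open 0.092
the job is handed in; nothing more can be done
```

All four wheels are in the rack, each in the cradle above the bar of its own colour: blue, red, white, green from left to right. I handed the job in at about 47 s with the arm clear.

- **Seating:** each wheel touched down within 1 mm of the expected home height, with about 2 N or less of side force.
- **Final look:** the last wrist pictures show all four upright between their wires, matching the seated-wheel model to about 1 px. The carrier is empty, and the bars, pliers and brush lie where they were. The ring blank looked untouched in the earlier pictures.
- **Checks that disagreed:**
  - The trained networks scattered by a few millimetres: they put the white wheel up to 5 mm off along x from the side and top cameras, and the green 7 mm off from the wrist camera.
  - With the arm partly in view, the side camera missed the green wheel and misplaced the blue one. The wrist camera missed the blue wheel.
  - One wrist view showed the white wheel's lower rim about 1.5 px beyond the model. A clearer view showed it level with the other three.

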